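Draw the used filter from the bench fume extractor

TASK

The fume extractor's filter is due for a check, but the solder spool has been left standing on its hinged cover. Put the spool on its stand, all the way down over the spindle, and leave it there; swing the extractor's cover right open so that it stays open; then draw the hidden filter cassette straight up out of the housing and finish still holding it up, upright and still, well clear of the extractor's top. Do not shift the extractor, the stand or anything else on the bench.

Things in the scene. Friction and masses are not known exactly. Their poses are not given: they have to be found in the camera images.
- extractor: bench fume extractor, a grey box 118 (x) x 104 (y) x 160 mm high, 2.2 kg, standing on the bench; origin under its centre on the bench; -x is the louvred front, +x the fan side, -y the side along whose top edge the cover is hinged. Its upper part is a well (walls 5 mm, floor 68 mm above the bench) with the filter cassette standing across its middle, hidden under the closed cover
- cover (a joint): the extractor's flat cover, 120 (x) x 110 (y) x 6 mm, hinged along the -y top edge: 0 closed flat on the housing, grows as its free +y edge swings up and over towards -y, 1.57 upright, stop at 1.9 rad. Stiff hinge: it stays wherever it is left; 1 to 2 N at the bar moves it
- cover_bar (a point): middle of the cover's black pull bar: a round bar 10 mm thick and 54 mm long, along the extractor's x (parallel to the hinge), held by a leg at each end; its centre is 26 mm above the cover's top face, near the cover's free +y edge; moves with the cover (192 mm above the bench when closed)
- cover_hinge (a point): a point on the cover's hinge axis (along the extractor's x), at the middle of the housing's -y top edge, 160 mm above the bench; with the cover closed the bar's centre is 90 mm from it towards +y and 32 mm above it
- cassette_mid (a point): centre, half-way up, of the loose black filter cassette (about 120 g), 88 mm high in all: a framed plate 24 thick (x) x 90 wide (y) x 56 mm high with a pull fin on top. The plate stands on the well's floor in vertical guides, 2 mm play each way, and must come straight up 60 mm to leave them, 92 mm to clear the rim. Its axes are the extractor's
- cassette_fin (a point): centre of the cassette's pull fin, 28 mm above cassette_mid: it stands in the middle of the plate's top edge, 12 mm thick (x) x 34 mm (y) x 32 mm high, its top 4 mm below the housing's rim while the cassette is in place
- spool_mid (a point): centre, half-way up, of the loose solder wire spool: upright cylinder 58 mm diameter, 56 mm high, with a 24 mm bore right through; 250 g; starts standing on the closed cover, between the pull bar and the hinge
- spindle_tip (a point): tip of the reel stand's upright spindle, 152 mm above the bench: rod 16 mm thick with a tapered tip, rising 67 mm from a flat seat collar (46 mm across, 85 mm above the bench) on a column, with a round weighted foot 96 mm across; stands loose, 0.9 kg. A spool pushed fully down rests on the collar with its centre 39 mm below this point
- ipa_mid (a point): bystander: white dropper bottle 42 mm wide, 125 mm high, half-way up its body
- flux_mid (a point): bystander: small dropper bottle 34 mm wide, 105 mm high, half-way up its body
- pliers: bystander: side cutters lying flat, 148 x 53 x 13 mm
- tape: bystander: roll of tape lying flat, 55 mm wide, 19 mm high
- board_blue: bystander: small circuit board, 42 x 55 x 13 mm
- heat_sink: bystander: finned heat sink, 30 x 40 x 22 mm

How it is judged:
On the way, in this order (a step that is already met when the one before it is completed fails the run):
1. the spool is down on its stand, over the spindle, and let go (horizontal distance between spool_mid and spindle_tip below 0.008 m and z of spool_mid in the frame of spindle_tip below -0.034 m and angle between spool_mid's own z axis and vertical below 0.12 rad and contact force between spool and the fingers below 0.1 N), for 0.2 s.
2. the cover is swung open (value of joint cover above 1.3 rad), for 0.2 s.
At the end, for the whole second after the job is handed in: Spool let go, upright, over the spindle and down on the seat collar of its stand (within 5 mm); cover open past 1.3 rad; the cassette held in the fingers, still, within 0.25 rad of upright, lower edge at least 2 cm above the housing's rim and not touching the extractor (horizontal distance between spool_mid and spindle_tip below 0.008 m and z of spool_mid in the frame of spindle_tip below -0.034 m and angle between spool_mid's own z axis and vertical below 0.12 rad and value of joint cover above 1.3 rad and height (world z) of cassette_mid above 0.224 m and angle between cassette_mid's own z axis and vertical below 0.25 rad and contact force between cassette and the fingers above 1 N and contact force between cassette and extractor below 0.05 N and linear speed of cassette below 0.03 m/s); the arm keeps its last pose, push and grip.
It fails at once if the extractor, the stand or another thing on the bench is shifted by more than 3 cm or knocked over (distance of any of ipa_mid, flux_mid, pliers, tape, board_blue, heat_sink, extractor, spindle_tip from where it was at the start of the episode above 0.03 m).
It also fails if it takes over 72 s, if anything falls off the work surface, if the arm or the gripper's body presses on something with over 40 N, if the wrist force passes 120 N, or if a joint passes its speed limit or range.

ROBOT

A 6-joint arm with a two-finger parallel gripper is mounted at the origin on the work surface; the furniture and walls round the work are solid. World frame = base frame: x ahead of the robot, y to its left, z up, the work surface at z = 0. Lengths are in m, angles in rad, forces in N, time in s.
With the tool pointing down it reaches from about 0.325 to 0.9 m from the base axis. Payload 6.1 kg.
Tool frame: the origin (TCP) lies midway between the tips of the shut fingers; the grasp point (between the pads) lies 19 mm behind it; z points along the fingers, y is the line along which they close (so a half turn about z gives the same grasp; the last joint's range is limited). The gripper opens to 87 mm and grips with 3 to 60 N. Pads are 19 mm wide; open, the fingers measure 117 mm over their backs; the gripper's body (75 mm by 190 mm) begins 51 mm behind the grasp point.
Start: joints at [1.049, 0.22, 1.526, -0, 1.395, -0.126], TCP at [0.241, 0.577, 0.188] pointing down, gripper open.
Joint ranges: [-2.98, 2.98], [-0.91, 2.08], [0.09, 2.57], [-1.24, 4.39], [0.2, 2.65], [-2.68, 2.68]. Speed limits (rad/s): [2.57, 2.57, 3.01, 3.14, 3.14, 3.14].

INTERFACE

Orientations are given as a rotation vector (axis times angle).
In Python, from rig import arm gives the robot as it stands.
- The arm moves only by the tool play_rows, never from a script. Its argument "moves" is a list of rows, each an object of numbers: "fingers": the finger opening in mm, from 0 to 87; "x", "y", "z": the shift along the tool's x, y, z in mm; "rx", "ry", "rz": the turn, a rotation vector about the tool's x, y, z in rad. In form: [{"fingers": .., "x": .., "y": .., "z": .., "rx": .., "ry": .., "rz": ..}, ...]. A call has 1 to 10 rows; each row shifts and turns the commanded pose from where the row before left it, along the tool's axes as they then stand; what a row does not reach is not made up. A row lasts 1/10 s, in which the tool goes at most 50 mm and 8.59 degrees, less where a joint would pass 70% of its speed; a pose out of reach is approached as far as the arm can. A call with a gripper value outside its range is refused whole. The fingers move at their own pace and stop on an object; "newtons" is the grip in N (left out, the last holds). Time passes only in rows, so rows that do not move let the fingers close. It gives the time, the measured TCP pose, the force, the opening and the grip force at its end, in the units of the state.
- arm.get_obs(): the state, without advancing time (a new reading comes with each control period).
- arm.capture(name): name is "side" or "top"; returns the picture (384x512x3 uint8, blue, green, red); there is no depth.
- arm.camera_params(name): a dict with "intrinsics" (3x3 intrinsics, pixels), "rvec" (rotation vector, rad) and "tvec" (3), from world to camera coordinates, as OpenCV has them. Camera axes: x right, y down, z forward; pixel columns grow to the right and rows downward; lengths in m; the calibration is good to about 2 mm. A picture is of the moment at which its call begins. camera_params takes no time and is no camera call.
- arm.sign_off(): hands the job in; it is judged then, once.
The state is a dict: "clock": time; "joints": joint angles; "qd": joint speeds; "tau": joint torques, N m; "eef_pos": TCP position; "orientation": TCP orientation; "force": force on the tool from outside, world axes, zero at the start; "torque": the same for the moment, N m; "opening": finger opening in m; "gripper_force": force on a finger pad.
Only numpy, scipy, OpenCV 4.12 (cv2) and the standard library are available. Lean on these libraries where they do the work, as an engineer would, in place of code of your own. Each camera call takes 0.05 s, during which the arm holds its last target. There are 200 camera calls.

## Working session

There is one attempt and no reset: what is moved stays moved. The work goes in short steps, Python scripts to look and compute and a tool call to move; the robot and the scene stay as the last step left them, time stands still between calls to the robot, and variables do not carry over. Pictures are saved under pics/ and viewed, at most 10 in all, crops included, and the job is handed in when it is done.

Besides the shell and the picture viewer there is one more tool, called as name(argument=value, ...) on one line, values as JSON. play_rows: Moves the arm, as the interface text tells. Its arguments: {"type":"object","properties":{"moves":{"type":"array"},"newtons":{"type":"number"}},"required":["moves"]}

```bash
ls; mkdir -p pics; python3 - <<'E'
from rig import arm
import cv2
for n in("side","top"):
    cv2.imwrite(f"pics/{n}0.png",arm.capture(n)); p=arm.camera_params(n)
    R=cv2.Rodrigues(p["rvec"])[0] if hasattr(p["rvec"],'shape') else cv2.Rodrigues(__import__('numpy').array(p["rvec"],float))[0]
    print(n,p,"cam pos",-R.T@__import__('numpy').array(p["tvec"]).ravel())
print(arm.get_obs())
E
```

```text
pics
side {'intrinsics': array([[417.87223055,   0.        , 253.01265884],
       [  0.        , 417.87223055, 192.53297845],
       [  0.        ,   0.        ,   1.        ]]), 'rvec': array([ 2.14989981, -0.79591341,  0.40410859]), 'tvec': array([-0.28198286,  0.36522421,  0.91816695])} cam pos [-0.11599955 -0.53141208  0.87182505]
top {'intrinsics': array([[403.03186668,   0.        , 253.50905473],
       [  0.        , 403.03186668, 195.19390365],
       [  0.        ,   0.        ,   1.        ]]), 'rvec': array([ 2.1195607 , -2.15522515,  0.20254593]), 'tvec': array([0.14602024, 0.51558448, 1.13908856])} cam pos [0.31358659 0.15708701 1.20899096]
{'clock': 0.1, 'joints': array([ 1.04888008e+00,  2.21152636e-01,  1.52750758e+00, -1.74146575e-05,
        1.39469810e+00, -1.26129489e-01]), 'qd': array([-0.001452  , -0.00136788, -0.00052912,  0.00151692, -0.00122804,
        0.00118129]), 'tau': array([ 2.71169520e-03, -4.95940053e+01, -3.88521838e+01,  7.03804102e-02,
        5.14405605e-02, -2.47775398e-05]), 'eef_pos': array([0.24067118, 0.57612589, 0.18683762]), 'orientation': array([-6.17538244e-01, -3.07974256e+00,  2.63729038e-03]), 'force': array([ 0.29420947,  0.1946443 , -0.13949394]), 'torque': array([-0.01128638, -0.00326717,  0.03863931]), 'gripper_force': 0.0, 'opening': 0.08717743302082583}
```

View pics/side0.png

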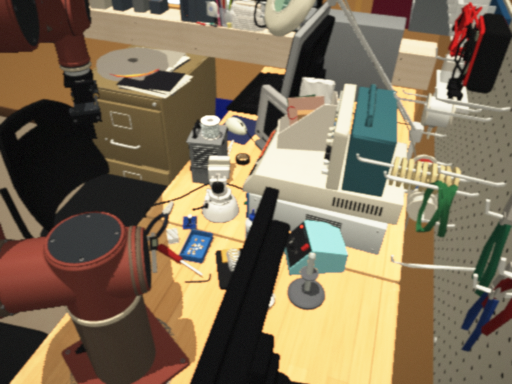

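View pics/top0.png

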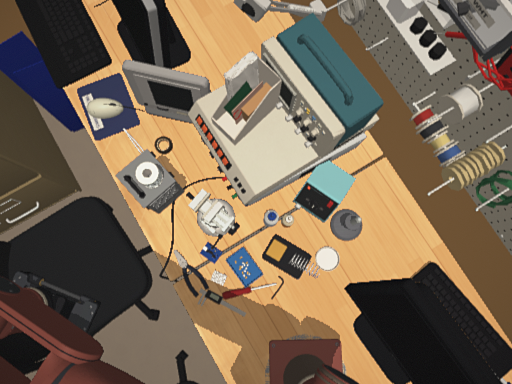

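The side view shows the extractor with the white spool at about (208,150) and the stand at about (307,285). In the top view they are at about (148,178) and (347,223). I'll enlarge both.

```bash
cat > h.py <<'E'
import cv2,numpy as np
from rig import arm
def cam(n):
    p=arm.camera_params(n);R=cv2.Rodrigues(np.array(p["rvec"],float))[0];t=np.array(p["tvec"]).ravel()
    return np.array(p["intrinsics"]),R,t
def ray(n,uv):
    K,R,t=cam(n);d=R.T@np.linalg.solve(K,[uv[0],uv[1],1]);return -R.T@t,d/np.linalg.norm(d)
def onz(n,uv,z):
    c,d=ray(n,uv);return c+d*(z-c[2])/d[2]
def proj(n,X):
    K,R,t=cam(n);return cv2.projectPoints(np.array(X,float).reshape(-1,3),cv2.Rodrigues(R)[0],t,K,None)[0].reshape(-1,2)
def tri(us,ut):
    a,d=ray("side",us);b,e=ray("top",ut)
    s=np.linalg.lstsq(np.c_[d,-e],b-a,rcond=None)[0];P=a+d*s[0];Q=b+e*s[1]
    return (P+Q)/2,np.linalg.norm(P-Q)
E
python3 - <<'E'
import cv2,numpy as np
from h import *
s=cv2.imread("pics/side0.png");t=cv2.imread("pics/top0.png")
def c(im,x,y,w=80,h=60,f=5):return cv2.resize(im[y:y+h,x:x+w],None,fx=f,fy=f,interpolation=cv2.INTER_CUBIC)
o=np.vstack([np.hstack([c(s,170,108,80,75,5)[:300],c(t,110,145)]),np.hstack([c(s,268,250),c(t,310,195)])])
o[:300,:400]=cv2.resize(s[108:183,170:250],(400,300),interpolation=cv2.INTER_CUBIC)
cv2.imwrite("pics/crop0.png",o)
E
```

```text
(no output)
```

View pics/crop0.png

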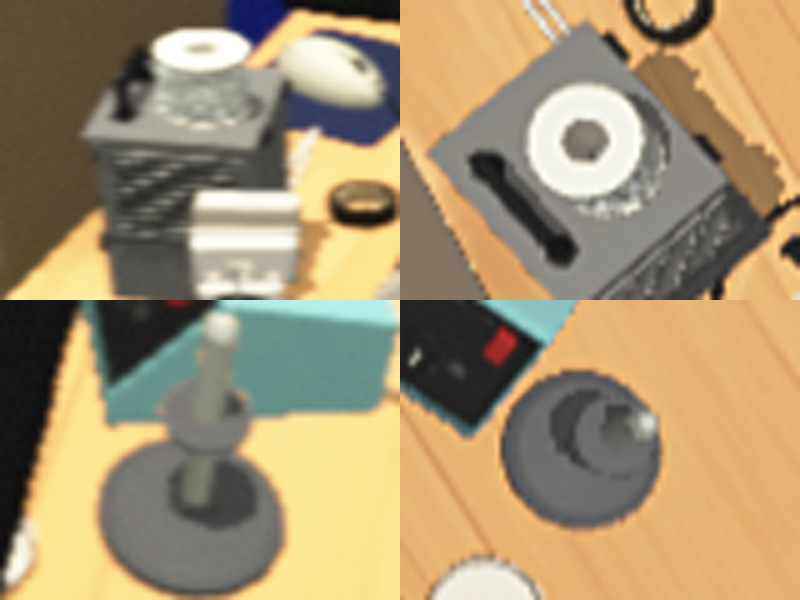

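In the top view the spool's top is at about (147,173), the bar runs from (127,178) to (143,195), and the spindle tip is at about (359,220). In the side view the tip is at about (312,256). The hinge is on the upper-right edge, and the louvres face the robot.

```bash
python3 - <<'E'
from h import *
np.set_printoptions(precision=4,suppress=True)
t=cv2.imread("pics/top0.png");s=cv2.imread("pics/side0.png")
def blob(im,m,x,y,w,h):
    k=np.zeros(im.shape[:2],np.uint8);k[y:y+h,x:x+w]=m[y:y+h,x:x+w]
    n,l,st,ce=cv2.connectedComponentsWithStats(k);i=1+np.argmax(st[1:,4]);c=cv2.findContours((l==i).astype(np.uint8),0,1)[0]
    return max(c,key=len)
mt=(t.min(2)>190).astype(np.uint8);ms=(s.min(2)>195).astype(np.uint8)
e=cv2.fitEllipse(cv2.convexHull(blob(t,mt,130,155,40,36)));f=cv2.fitEllipse(cv2.convexHull(blob(s,ms,196,108,30,22)))
print("spool ell",e,f);print("spool top z.222",onz("top",e[0],.222),onz("side",f[0],.222),tri(f[0],e[0]))
print("bar",[onz("top",p,.192) for p in((127.4,178),(142.6,195))])
C=[onz("top",p,.166) for p in((116,175.4),(147.6,149.4),(176.4,181.4))]
print("cover",C,np.linalg.norm(C[1]-C[0]),np.linalg.norm(C[2]-C[1]))
print("tip",tri((312.4,255.6),(359,220)),onz("top",(359,220),.150),onz("side",(312.4,255.6),.150))
# foot: grey
hsv=cv2.cvtColor(t,cv2.COLOR_BGR2HSV);m=((hsv[...,1]<45)&(hsv[...,2]<150)).astype(np.uint8)
g=cv2.fitEllipse(cv2.convexHull(blob(t,m,328,205,38,40)));print("foot",g,onz("top",g[0],.012))
hs=cv2.cvtColor(s,cv2.COLOR_BGR2HSV);m=((hs[...,1]<60)&(hs[...,2]<150)).astype(np.uint8)
b=blob(s,m,285,279,45,32);g=cv2.fitEllipse(cv2.convexHull(b));print("foot",g,onz("side",g[0],.012))
# bar mask
m=(t.max(2)<60).astype(np.uint8);b=blob(t,m,120,170,30,32);r=cv2.minAreaRect(b);bp=cv2.boxPoints(r);print("bar rect",r)
E
```

```text
spool ell ((146.55014038085938, 172.67201232910156), (21.72673797607422, 22.76407241821289), 57.2143440246582) ((209.42054748535156, 120.40882110595703), (10.261678695678711, 19.041547775268555), 82.9155044555664)
spool top z.222 [0.5481 0.407  0.222 ] [0.541  0.4006 0.222 ] (array([0.5486, 0.4092, 0.2156]), np.float64(0.002391303135611071))
bar [array([0.5419, 0.4632, 0.192 ]), array([0.4969, 0.423 , 0.192 ])]
cover [array([0.5552, 0.5012, 0.166 ]), array([0.6251, 0.4201, 0.166 ]), array([0.5366, 0.3421, 0.166 ])] 0.10709220022403387 0.11799152897732135
tip (array([ 0.4293, -0.1405,  0.147 ]), np.float64(0.0017009254275504957)) [ 0.4283 -0.1391  0.15  ] [ 0.4278 -0.1425  0.15  ]
foot ((345.8370666503906, 224.5321044921875), (29.744550704956055, 31.09264373779297), 113.68240356445312) [ 0.4303 -0.1373  0.012 ]
foot ((305.8504638671875, 292.9696350097656), (30.63521385192871, 35.805419921875), 103.76265716552734) [ 0.4264 -0.1426  0.012 ]
bar rect ((134.3141632080078, 185.78762817382812), (28.315696716308594, 5.079893112182617), 48.8140754699707)
```

```bash
cat >> h.py <<'E'
from scipy.spatial.transform import Rotation as Ro
XA=np.arctan2(.660,.751)  # extractor x axis yaw
def down(yaw,tilt=0):
    # tool z down, tool y at world yaw; then tilt about tool... world axis of extractor x
    y=np.array([np.cos(yaw),np.sin(yaw),0]);z=np.array([0,0,-1.]);return Ro.from_matrix(np.c_[np.cross(y,z),y,z])
def plan(pos,R):
    o=arm.get_obs();R0=Ro.from_rotvec(o["orientation"]);rv=(R0.inv()*R).as_rotvec()
    d=np.array(pos)-o["eef_pos"]
    print("now",o["eef_pos"].round(4),"force",o["force"].round(1),"open",round(o["opening"]*1e3,1),"gf",round(o["gripper_force"],1),"t",round(o["clock"],1))
    print("rot(first)",rv.round(4),"shift mm in NEW tool axes",(R.inv().apply(d)*1e3).round(1),"in old axes",(R0.inv().apply(d)*1e3).round(1))
E
python3 - <<'E'
from h import *
o=arm.get_obs();print(Ro.from_rotvec(o["orientation"]).as_matrix().round(2))
for y in (XA,XA+np.pi): plan([.546,.405,.300],down(y))
E
```

```text
[[-0.92  0.39 -0.  ]
 [ 0.39  0.92 -0.  ]
 [ 0.   -0.   -1.  ]]
now [0.2407 0.5761 0.1868] force [ 0.3  0.2 -0.1] open 87.2 gf 0.0 t 0.1
rot(first) [-1.80e-03  2.00e-04  4.54e-01] shift mm in NEW tool axes [-330.1  116.4 -113.2] in old axes [-347.7  -40.4 -113.2]
now [0.2407 0.5761 0.1868] force [ 0.3  0.2 -0.1] open 87.2 gf 0.0 t 0.1
rot(first) [-3.0000e-04 -2.4000e-03 -2.6876e+00] shift mm in NEW tool axes [ 330.1 -116.4 -113.2] in old axes [-347.7  -40.4 -113.2]
```

play_rows(moves=[{"z": -30,"rz": 0.114,"fingers": 87},{"z": -30,"rz": 0.114},{"z": -30,"rz": 0.113},{"z": -23,"rz": 0.113},{"x": -40,"y": 15},{"x": -40,"y": 15},{"x": -40,"y": 15},{"x": -40,"y": 15},{"x": -40,"y": 15},{"x": -40,"y": 15}])

```text
validation failed for argument at $.mo...
```

```bash
python3 -c "
from h import *
plan([.546,.405,.3],down(XA))"
```

```text
now [0.2407 0.5761 0.1868] force [ 0.3  0.2 -0.1] open 87.2 gf 0.0 t 0.1
rot(first) [-1.80e-03  2.00e-04  4.54e-01] shift mm in NEW tool axes [-330.1  116.4 -113.2] in old axes [-347.7  -40.4 -113.2]
```

play_rows(moves=[{"fingers": 87,"x": 0,"y": 0,"z": -30,"rx": 0,"ry": 0,"rz": 0.114},{"fingers": 87,"x": 0,"y": 0,"z": -30,"rx": 0,"ry": 0,"rz": 0.114},{"fingers": 87,"x": 0,"y": 0,"z": -30,"rx": 0,"ry": 0,"rz": 0.113},{"fingers": 87,"x": 0,"y": 0,"z": -23,"rx": 0,"ry": 0,"rz": 0.113},{"fingers": 87,"x": -40,"y": 15,"z": 0,"rx": 0,"ry": 0,"rz": 0},{"fingers": 87,"x": -40,"y": 15,"z": 0,"rx": 0,"ry": 0,"rz": 0},{"fingers": 87,"x": -40,"y": 15,"z": 0,"rx": 0,"ry": 0,"rz": 0},{"fingers": 87,"x": -40,"y": 15,"z": 0,"rx": 0,"ry": 0,"rz": 0},{"fingers": 87,"x": -40,"y": 15,"z": 0,"rx": 0,"ry": 0,"rz": 0},{"fingers": 87,"x": -40,"y": 15,"z": 0,"rx": 0,"ry": 0,"rz": 0}])

```text
clock: 1.1
eef_pos: [0.4682, 0.4547, 0.3003]
orientation: [-1.295, -2.862, 0.001]
force: [0.8, 1.1, 0.6]
opening: 0.0868
gripper_force: 0.0
```

```bash
python3 -c "
from h import *
plan([.546,.405,.3],down(XA))"
```

```text
now [0.4682 0.4547 0.3003] force [0.8 1.1 0.6] open 86.8 gf 0.0 t 1.1
rot(first) [-0.0008 -0.0001  0.0001] shift mm in NEW tool axes [-88.7  25.7   0.3] in old axes [-88.7  25.7   0.3]
```

play_rows(moves=[{"fingers": 87,"x": -40,"y": 13,"z": 0,"rx": 0,"ry": 0,"rz": 0},{"fingers": 87,"x": -30,"y": 8,"z": 0,"rx": 0,"ry": 0,"rz": 0},{"fingers": 87,"x": -19,"y": 5,"z": 0,"rx": 0,"ry": 0,"rz": 0},{"fingers": 87,"x": 0,"y": 0,"z": 0,"rx": 0,"ry": 0,"rz": 0}])

```text
clock: 1.5
eef_pos: [0.547, 0.4042, 0.2998]
orientation: [-1.299, -2.86, 0.002]
force: [-0.4, 0.1, -0.2]
opening: 0.0873
gripper_force: 0.0
```

```bash
python3 -c "
from h import *
plan([.546,.405,.3],down(XA))
a=arm.capture('side');b=arm.capture('top')
cv2.imwrite('pics/s1.png',a);cv2.imwrite('pics/t1.png',b)
e=arm.get_obs()['eef_pos'];print(proj('side',e),proj('top',e))
f=lambda im,x,y:cv2.resize(im[y:y+100,x:x+80],None,fx=5,fy=5,interpolation=cv2.INTER_CUBIC)
cv2.imwrite('pics/c1.png',np.hstack([f(a,170,70),f(b,105,120)]))"
```

```text
now [0.547  0.4042 0.2998] force [-0.4  0.1 -0.2] open 87.3 gf 0.0 t 1.5
rot(first) [-0.0014  0.0002 -0.0031] shift mm in NEW tool axes [ 1.2 -0.2 -0.2] in old axes [ 1.2 -0.2 -0.2]
[[208.0942272   96.01241413]] [[138.36425762 166.3267345 ]]
```

View pics/c1.png

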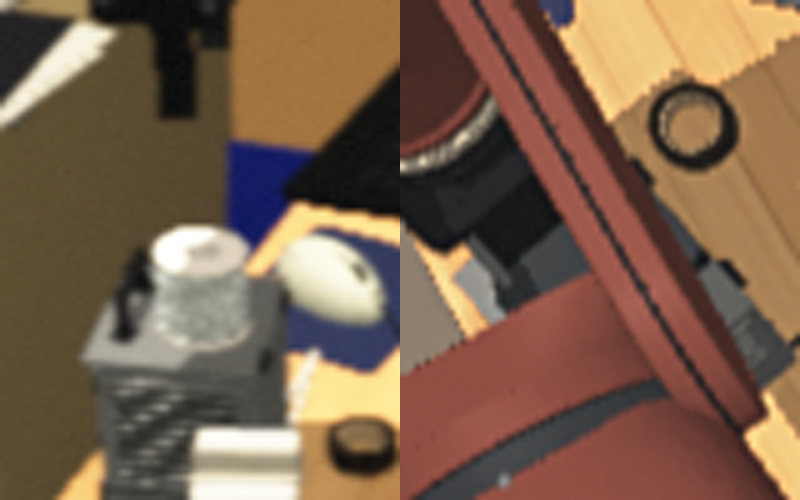

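The side view shows the near finger's tip at about (205.4,93.6), with the spool centred below it. I'll compare that with the projected fingertip to get the camera's bias.

```bash
python3 -c "
from h import *
o=arm.get_obs();e=o['eef_pos'];x=np.array([.751,.66,0])
for d in(-.0435,-.051,-.0585):print(d,proj('side',e+d*x))
a=cv2.imread('pics/s1.png');m=(a[70:110,180:230].max(2)<50)
for r in (15,18,20,22,23,24,25):
  c=np.where(m[r])[0]; print(r+70,c.min()+180 if len(c) else None,c.max()+180 if len(c) else None)
# proj pixel of spool under hypotheses
print(proj('side',[[.546,.405,.222],[.5481,.407,.222],[.541,.4006,.222]]))
"
```

```text
-0.0435 [[204.90081637 102.79961963]]
-0.051 [[204.33232971 104.00786873]]
-0.0585 [[203.75838153 105.22772564]]
85 202 208
88 202 208
90 202 208
92 202 208
93 202 208
94 None None
95 None None
[[209.8684654  119.34091227]
 [210.02735091 118.87528816]
 [209.41749843 120.41007705]]
```

```bash
python3 -c "
from h import *
o=arm.get_obs();e=o['eef_pos'];x=np.array([.751,.66,0]);z=np.array([0,0,1])
for d in(-.0585,-.051,0,.051):
  for k in (0,.01,.02,.03): print(d,k,proj('side',e+d*x+k*z).round(1).tolist())
for d in(-.095,.095): print('body',d,proj('side',e+d*x+.07*z))
"
```

```text
-0.0585 0 [[203.8, 105.2]]
-0.0585 0.01 [[203.6, 102.1]]
-0.0585 0.02 [[203.4, 98.8]]
-0.0585 0.03 [[203.2, 95.6]]
-0.051 0 [[204.3, 104.0]]
-0.051 0.01 [[204.2, 100.8]]
-0.051 0.02 [[204.0, 97.6]]
-0.051 0.03 [[203.8, 94.4]]
0 0 [[208.1, 96.0]]
0 0.01 [[207.9, 92.9]]
0 0.02 [[207.8, 89.8]]
0 0.03 [[207.6, 86.6]]
0.051 0 [[211.6, 88.5]]
0.051 0.01 [[211.5, 85.5]]
0.051 0.02 [[211.4, 82.4]]
0.051 0.03 [[211.2, 79.3]]
body -0.095 [[199.39113362  88.0569508 ]]
body 0.095 [[213.6602255   60.76335518]]
```

play_rows(moves=[{"fingers": 87,"x": 0,"y": 0,"z": 30,"rx": 0,"ry": 0,"rz": 0},{"fingers": 87,"x": 0,"y": 0,"z": 15,"rx": 0,"ry": 0,"rz": 0},{"fingers": 87,"x": 0,"y": 0,"z": 0,"rx": 0,"ry": 0,"rz": 0}])

```text
clock: 1.9
eef_pos: [0.5425, 0.4062, 0.252]
orientation: [-1.291, -2.86, 0.008]
force: [-1.1, -0.4, -0.0]
opening: 0.0868
gripper_force: 0.0
```

```bash
python3 -c "
from h import *
plan([.546,.405,.18],down(XA))
a=arm.capture('side')
cv2.imwrite('pics/s2.png',a)
f=lambda im,x,y:cv2.resize(im[y:y+75,x:x+100],None,fx=8,fy=8,interpolation=cv2.INTER_CUBIC)
cv2.imwrite('pics/c2.png',f(a,160,75))"
```

```text
now [0.5425 0.4062 0.252 ] force [-1.1 -0.4 -0. ] open 86.8 gf 0.0 t 1.9
rot(first) [-0.0064 -0.0015  0.0018] shift mm in NEW tool axes [-3.2  1.9 72. ] in old axes [-3.3  2.3 72. ]
```

View pics/c2.png

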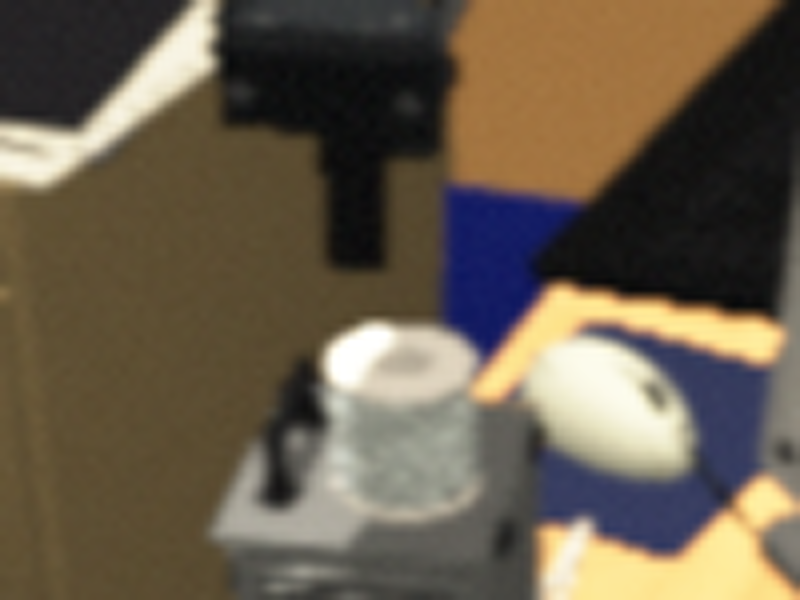

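The near finger's tip is at (204,108), above the spool's top at (210,120), and looks centred. The tip appears slightly retracted, so I'll descend with an eye on the force and test by closing.

play_rows(moves=[{"fingers": 87,"x": -2,"y": 2,"z": 20,"rx": 0,"ry": 0,"rz": 0},{"fingers": 87,"x": 0,"y": 0,"z": 20,"rx": 0,"ry": 0,"rz": 0},{"fingers": 87,"x": 0,"y": 0,"z": 15,"rx": 0,"ry": 0,"rz": 0},{"fingers": 87,"x": 0,"y": 0,"z": 0,"rx": 0,"ry": 0,"rz": 0},{"fingers": 87,"x": 0,"y": 0,"z": 0,"rx": 0,"ry": 0,"rz": 0}], newtons=15)

```text
clock: 2.45
eef_pos: [0.5481, 0.4062, 0.2016]
orientation: [1.295, 2.862, 0.001]
force: [0.1, -0.2, -0.4]
opening: 0.0871
gripper_force: 0.0
```

```bash
python3 -c "
from h import *
plan([.546,.405,.182],down(XA))"
```

```text
now [0.5481 0.4062 0.2016] force [ 0.1 -0.2 -0.4] open 87.1 gf 0.0 t 2.5
rot(first) [0.0004 0.     0.0003] shift mm in NEW tool axes [ 0.5 -2.4 19.6] in old axes [ 0.5 -2.4 19.6]
```

play_rows(moves=[{"fingers": 87,"x": 0,"y": -1,"z": 14,"rx": 0,"ry": 0,"rz": 0},{"fingers": 50,"x": 0,"y": 0,"z": 0,"rx": 0,"ry": 0,"rz": 0},{"fingers": 50,"x": 0,"y": 0,"z": 0,"rx": 0,"ry": 0,"rz": 0},{"fingers": 50,"x": 0,"y": 0,"z": 0,"rx": 0,"ry": 0,"rz": 0},{"fingers": 50,"x": 0,"y": 0,"z": 0,"rx": 0,"ry": 0,"rz": 0},{"fingers": 50,"x": 0,"y": 0,"z": 0,"rx": 0,"ry": 0,"rz": 0}], newtons=15)

```text
clock: 3.05
eef_pos: [0.5475, 0.4054, 0.1872]
orientation: [1.295, 2.862, 0.001]
force: [0.0, -1.0, 0.6]
opening: 0.0553
gripper_force: 0.0
```

```bash
python3 -c "
from h import *
plan([.546,.405,.182],down(XA))
a=arm.capture('side')
cv2.imwrite('pics/s3.png',a)
f=lambda im,x,y:cv2.resize(im[y:y+75,x:x+100],None,fx=6,fy=6,interpolation=cv2.INTER_CUBIC)
cv2.imwrite('pics/c3.png',f(a,160,75))"
```

```text
now [0.5475 0.4054 0.1872] force [ 0.  -1.   0.6] open 55.3 gf 0.0 t 3.0
rot(first) [ 0.0006  0.0001 -0.    ] shift mm in NEW tool axes [ 0.7 -1.4  5.2] in old axes [ 0.7 -1.4  5.2]
```

View pics/c3.png

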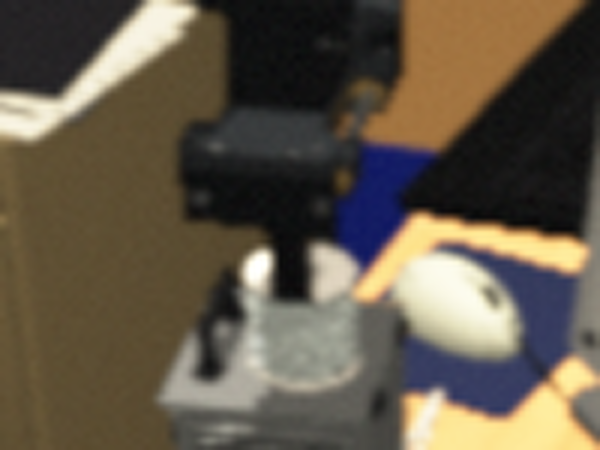

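play_rows(moves=[{"fingers": 48,"x": 0,"y": 0,"z": 0,"rx": 0,"ry": 0,"rz": 0},{"fingers": 48,"x": 0,"y": 0,"z": 0,"rx": 0,"ry": 0,"rz": 0},{"fingers": 48,"x": 0,"y": 0,"z": 0,"rx": 0,"ry": 0,"rz": 0}])

```text
clock: 3.4
eef_pos: [0.5474, 0.4053, 0.1868]
orientation: [1.295, 2.862, -0.0]
force: [0.1, 0.1, -0.6]
opening: 0.0482
gripper_force: 0.0
```

```bash
python3 -c "
from h import *
plan([.546,.405,.182],down(XA))
e=arm.get_obs()['eef_pos'];x=np.array([.751,.66,0])
for d in (.025,.04):
  for k in (0,.01,.02,.03,.04): print(d,k,proj('side',e-d*x+[0,0,k]))
"
```

```text
now [0.5474 0.4053 0.1868] force [ 0.1  0.1 -0.6] open 48.2 gf 0.0 t 3.4
rot(first) [-0.  0.  0.] shift mm in NEW tool axes [ 0.7 -1.2  4.8] in old axes [ 0.7 -1.2  4.8]
0.025 0 [[208.97762032 133.16001455]]
0.025 0.01 [[208.83144983 130.36704226]]
0.025 0.02 [[208.6838303  127.54638212]]
0.025 0.03 [[208.53474006 124.69762037]]
0.025 0.04 [[208.38415704 121.82033494]]
0.04 0 [[207.94918216 135.69532515]]
0.04 0.01 [[207.79657796 132.88983318]]
0.04 0.02 [[207.64244725 130.05627769]]
0.04 0.03 [[207.486767   127.19423548]]
0.04 0.04 [[207.32951374 124.30327481]]
```

The fingers closed to 48 mm without touching anything, so the tips sit about 35 mm above the reported TCP height. I'll touch the spool's rim gently (known z = 0.222) to calibrate.

play_rows(moves=[{"fingers": 48,"x": 0,"y": 0,"z": 1,"rx": 0,"ry": 0,"rz": 0},{"fingers": 48,"x": 0,"y": 0,"z": 1,"rx": 0,"ry": 0,"rz": 0},{"fingers": 48,"x": 0,"y": 0,"z": 0,"rx": 0,"ry": 0,"rz": 0}])

```text
clock: 3.7
eef_pos: [0.5475, 0.4054, 0.1856]
orientation: [1.295, 2.862, 0.001]
force: [-1.7, -0.7, 4.5]
opening: 0.0481
gripper_force: 2.1
```

play_rows(moves=[{"fingers": 48,"x": 0,"y": 0,"z": 1,"rx": 0,"ry": 0,"rz": 0},{"fingers": 48,"x": 0,"y": 0,"z": 1,"rx": 0,"ry": 0,"rz": 0},{"fingers": 48,"x": 0,"y": 0,"z": 0,"rx": 0,"ry": 0,"rz": 0}])

```text
clock: 4.0
eef_pos: [0.5476, 0.4055, 0.1855]
orientation: [1.294, 2.861, 0.002]
force: [-4.7, -3.1, 12.2]
opening: 0.0481
gripper_force: 5.7
```

play_rows(moves=[{"fingers": 87,"x": 0,"y": 0,"z": -14,"rx": 0,"ry": 0,"rz": 0},{"fingers": 87,"x": 0,"y": -1,"z": 0,"rx": 0,"ry": 0,"rz": 0},{"fingers": 87,"x": 0,"y": 0,"z": 0,"rx": 0,"ry": 0,"rz": 0},{"fingers": 87,"x": 0,"y": 0,"z": 0,"rx": 0,"ry": 0,"rz": 0},{"fingers": 87,"x": 0,"y": 0,"z": 0,"rx": 0,"ry": 0,"rz": 0},{"fingers": 87,"x": 0,"y": 0,"z": 0,"rx": 0,"ry": 0,"rz": 0},{"fingers": 87,"x": 0,"y": 0,"z": 14,"rx": 0,"ry": 0,"rz": 0},{"fingers": 87,"x": 0,"y": 0,"z": 10,"rx": 0,"ry": 0,"rz": 0},{"fingers": 87,"x": 0,"y": 0,"z": 0,"rx": 0,"ry": 0,"rz": 0}])

```text
clock: 4.9
eef_pos: [0.5449, 0.4036, 0.1692]
orientation: [-1.294, -2.859, 0.007]
force: [0.1, 0.3, -0.8]
opening: 0.087
gripper_force: 0.0
```

play_rows(moves=[{"fingers": 87,"x": 0,"y": 0,"z": 15,"rx": 0,"ry": 0,"rz": 0},{"fingers": 87,"x": 0,"y": 0,"z": 14,"rx": 0,"ry": 0,"rz": 0},{"fingers": 40,"x": 0,"y": 0,"z": 0,"rx": 0,"ry": 0,"rz": 0},{"fingers": 40,"x": 0,"y": 0,"z": 0,"rx": 0,"ry": 0,"rz": 0},{"fingers": 40,"x": 0,"y": 0,"z": 0,"rx": 0,"ry": 0,"rz": 0},{"fingers": 40,"x": 0,"y": 0,"z": 0,"rx": 0,"ry": 0,"rz": 0},{"fingers": 40,"x": 0,"y": 0,"z": 0,"rx": 0,"ry": 0,"rz": 0},{"fingers": 40,"x": 0,"y": 0,"z": 0,"rx": 0,"ry": 0,"rz": 0},{"fingers": 40,"x": 0,"y": 0,"z": 0,"rx": 0,"ry": 0,"rz": 0}], newtons=20)

```text
clock: 5.8
eef_pos: [0.5473, 0.405, 0.1448]
orientation: [1.295, 2.861, 0.003]
force: [0.9, 1.1, 2.2]
opening: 0.0569
gripper_force: 20.0
```

```bash
python3 -c "
from h import *
print('box',tri((344,228),(354,175)))
print('helping',tri((216,160),(207,195)))
print('path px top',[proj('top',[.44*np.cos(a),.44*np.sin(a),.3]).round().tolist() for a in(.6,.4,.2,0,-.2,-.318)])
print('q',arm.get_obs()['joints'].round(2))
plan([.42*np.cos(.637),.42*np.sin(.637),.26],down(XA-.5))
"
```

```text
box (array([ 0.5505851 , -0.1329958 ,  0.15406136]), np.float64(0.002462033558057035))
helping (array([0.48386586, 0.26902412, 0.17333536]), np.float64(0.03198289096358183))
path px top [[[207.0, 244.0]], [[241.0, 225.0]], [[278.0, 213.0]], [[316.0, 209.0]], [[354.0, 212.0]], [[377.0, 217.0]]]
q [ 0.52  0.38  1.41  0.    1.35 -0.2 ]
now [0.5473 0.405  0.1448] force [0.9 1.1 2.2] open 56.9 gf 20.0 t 5.8
rot(first) [ 2.1e-03 -2.0e-04  5.0e-01] shift mm in NEW tool axes [-105.5 -238.6 -115.2] in old axes [  21.8 -259.7 -115.7]
```

play_rows(moves=[{"fingers": 40,"x": 0,"y": 0,"z": -15,"rx": 0,"ry": 0,"rz": 0},{"fingers": 40,"x": 0,"y": 0,"z": -25,"rx": 0,"ry": 0,"rz": 0},{"fingers": 40,"x": 0,"y": 0,"z": -25,"rx": 0,"ry": 0,"rz": 0},{"fingers": 40,"x": 0,"y": 0,"z": -25,"rx": 0,"ry": 0,"rz": 0},{"fingers": 40,"x": 0,"y": 0,"z": -25,"rx": 0,"ry": 0,"rz": 0},{"fingers": 40,"x": 0,"y": 0,"z": 0,"rx": 0,"ry": 0,"rz": 0}])

```text
clock: 6.4
eef_pos: [0.5482, 0.4055, 0.2642]
orientation: [1.293, 2.858, 0.009]
force: [0.4, 0.4, -0.8]
opening: 0.0564
gripper_force: 20.0
```

play_rows(moves=[{"fingers": 40,"x": 2.7,"y": -32,"z": 0,"rx": 0,"ry": 0,"rz": 0},{"fingers": 40,"x": 2.7,"y": -32,"z": 0,"rx": 0,"ry": 0,"rz": 0},{"fingers": 40,"x": 2.7,"y": -32,"z": 0,"rx": 0,"ry": 0,"rz": 0},{"fingers": 40,"x": 2.7,"y": -32,"z": 0,"rx": 0,"ry": 0,"rz": 0},{"fingers": 40,"x": 2.7,"y": -32,"z": 0,"rx": 0,"ry": 0,"rz": 0},{"fingers": 40,"x": 2.7,"y": -32,"z": 0,"rx": 0,"ry": 0,"rz": 0},{"fingers": 40,"x": 2.7,"y": -32,"z": 0,"rx": 0,"ry": 0,"rz": 0},{"fingers": 40,"x": 2,"y": -30,"z": 0,"rx": 0,"ry": 0,"rz": 0},{"fingers": 40,"x": 0,"y": 0,"z": 0,"rx": 0,"ry": 0,"rz": 0}])

```text
clock: 7.3
eef_pos: [0.3391, 0.2509, 0.2575]
orientation: [-1.294, -2.861, 0.004]
force: [-0.0, 0.6, -2.0]
opening: 0.0562
gripper_force: 20.0
```

```bash
cat >> h.py <<'E'
def polar(pos,yaw,n):
    o=arm.get_obs();p0=o["eef_pos"];Y=Ro.from_rotvec(o["orientation"]).as_matrix()[:,1];y0=np.arctan2(Y[1],Y[0])
    r0,a0=np.hypot(*p0[:2]),np.arctan2(p0[1],p0[0]);r1,a1=np.hypot(*pos[:2]),np.arctan2(pos[1],pos[0])
    P=lambda s:np.array([(r0+(r1-r0)*s)*np.cos(a0+(a1-a0)*s),(r0+(r1-r0)*s)*np.sin(a0+(a1-a0)*s),p0[2]+(pos[2]-p0[2])*s])
    print("now",p0,"yaw",y0,"drz per row",-(yaw-y0)/n)
    for i in range(n):
        d=P((i+1)/n)-P(i/n);print((down(y0+(yaw-y0)*(i+.5)/n).inv().apply(d)*1e3).round(1).tolist())
E
python3 -c "
from h import *
print(arm.get_obs()['joints'].round(2));polar([.4285,-.14,.264],-.97,14)"
```

```text
[ 0.45 -0.32  1.92 -0.    1.55 -0.27]
now [0.33911161 0.25094687 0.25747188] yaw 0.7209354212724968 drz per row 0.12078110151946406
[-28.8, 0.4, -0.5]
[-28.9, 1.9, -0.5]
[-28.9, 3.5, -0.5]
[-28.8, 5.0, -0.5]
[-28.7, 6.5, -0.5]
[-28.4, 8.1, -0.5]
[-28.1, 9.6, -0.5]
[-27.7, 11.1, -0.5]
[-27.2, 12.6, -0.5]
[-26.6, 14.1, -0.5]
[-26.0, 15.5, -0.5]
[-25.2, 16.9, -0.5]
[-24.4, 18.3, -0.5]
[-23.6, 19.6, -0.5]
```

play_rows(moves=[{"fingers": 40,"x": -29,"y": 0,"z": -1,"rx": 0,"ry": 0,"rz": 0.121},{"fingers": 40,"x": -29,"y": 2,"z": -1,"rx": 0,"ry": 0,"rz": 0.121},{"fingers": 40,"x": -29,"y": 3,"z": -1,"rx": 0,"ry": 0,"rz": 0.121},{"fingers": 40,"x": -29,"y": 5,"z": -1,"rx": 0,"ry": 0,"rz": 0.121},{"fingers": 40,"x": -29,"y": 6,"z": -1,"rx": 0,"ry": 0,"rz": 0.121},{"fingers": 40,"x": -28,"y": 8,"z": 0,"rx": 0,"ry": 0,"rz": 0.121},{"fingers": 40,"x": -28,"y": 10,"z": 0,"rx": 0,"ry": 0,"rz": 0.121}])

```text
clock: 8.0
eef_pos: [0.4442, 0.0756, 0.2627]
orientation: [-2.361, -2.071, 0.001]
force: [-0.7, 0.2, -2.4]
opening: 0.0567
gripper_force: 20.0
```

play_rows(moves=[{"fingers": 40,"x": -28,"y": 11,"z": 0,"rx": 0,"ry": 0,"rz": 0.121},{"fingers": 40,"x": -27,"y": 13,"z": 0,"rx": 0,"ry": 0,"rz": 0.121},{"fingers": 40,"x": -27,"y": 14,"z": 0,"rx": 0,"ry": 0,"rz": 0.121},{"fingers": 40,"x": -26,"y": 15,"z": 0,"rx": 0,"ry": 0,"rz": 0.121},{"fingers": 40,"x": -25,"y": 17,"z": 0,"rx": 0,"ry": 0,"rz": 0.121},{"fingers": 40,"x": -24,"y": 18,"z": 0,"rx": 0,"ry": 0,"rz": 0.121},{"fingers": 40,"x": -20,"y": 16,"z": 0,"rx": 0,"ry": 0,"rz": 0.121},{"fingers": 40,"x": 0,"y": 0,"z": 0,"rx": 0,"ry": 0,"rz": 0},{"fingers": 40,"x": 0,"y": 0,"z": 0,"rx": 0,"ry": 0,"rz": 0}])

```text
clock: 8.9
eef_pos: [0.4539, -0.1276, 0.2628]
orientation: [-3.001, -0.925, 0.002]
force: [-0.3, -0.0, -3.0]
opening: 0.0562
gripper_force: 20.0
```

```bash
python3 -c "
from h import *
plan([.4285,-.14,.23],down(-.97))
a=arm.capture('side');b=arm.capture('top')
cv2.imwrite('pics/s4.png',a);cv2.imwrite('pics/t4.png',b)
f=lambda im,x,y:cv2.resize(im[y:y+120,x:x+80],None,fx=5,fy=5,interpolation=cv2.INTER_CUBIC)
cv2.imwrite('pics/c4.png',np.hstack([f(a,270,200),f(b,320,160)]))"
```

```text
now [ 0.4539 -0.1276  0.2628] force [-0.3 -0.  -3. ] open 56.2 gf 20.0 t 8.9
rot(first) [-0.0018  0.0005 -0.003 ] shift mm in NEW tool axes [-27.9  -4.1  32.8] in old axes [-27.9  -4.   32.8]
```

View pics/c4.png

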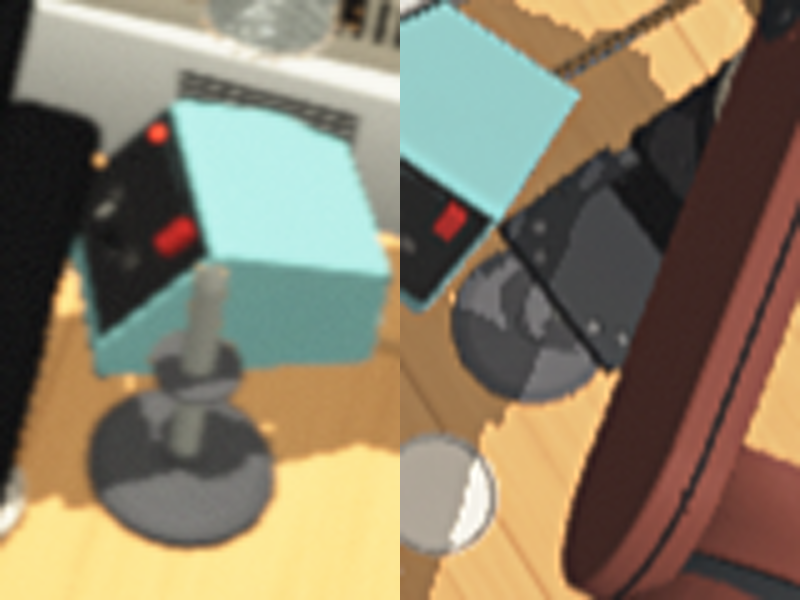

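The side view shows the spindle tip at about (312,253), with the held spool above it at about (324,200). I'll move over the spindle and stop just above it.

play_rows(moves=[{"fingers": 40,"x": -15,"y": -2,"z": 0,"rx": 0,"ry": 0,"rz": 0},{"fingers": 40,"x": -14,"y": -2,"z": 20,"rx": 0,"ry": 0,"rz": 0},{"fingers": 40,"x": 0,"y": 0,"z": 30,"rx": 0,"ry": 0,"rz": 0},{"fingers": 40,"x": 0,"y": 0,"z": 30,"rx": 0,"ry": 0,"rz": 0},{"fingers": 40,"x": 0,"y": 0,"z": 25,"rx": 0,"ry": 0,"rz": 0},{"fingers": 40,"x": 0,"y": 0,"z": 0,"rx": 0,"ry": 0,"rz": 0},{"fingers": 40,"x": 0,"y": 0,"z": 0,"rx": 0,"ry": 0,"rz": 0}])

```text
clock: 9.7
eef_pos: [0.4275, -0.1403, 0.1593]
orientation: [-3.002, -0.927, 0.001]
force: [0.7, -0.2, -2.0]
opening: 0.0561
gripper_force: 20.0
```

```bash
python3 -c "
from h import *
plan([.4285,-.14,.15],down(-.97))
a=arm.capture('side');b=arm.capture('top')
cv2.imwrite('pics/s5.png',a);cv2.imwrite('pics/t5.png',b)
e=arm.get_obs()['eef_pos'];R=Ro.from_rotvec(arm.get_obs()['orientation'])
c=e+R.apply([.001,0,0]);print('pred spool bot/mid/top',proj('side',[c+[0,0,h] for h in(.021,.049,.077)]).round(1).tolist(),'tip/seat/foot pred',proj('side',[[.4285,-.14,h] for h in(.152,.085,.0)]).round(1).tolist())
f=lambda im,x,y:cv2.resize(im[y:y+100,x:x+80],None,fx=6,fy=6,interpolation=cv2.INTER_CUBIC)
cv2.imwrite('pics/c5.png',f(a,270,220))"
```

```text
now [ 0.4275 -0.1403  0.1593] force [ 0.7 -0.2 -2. ] open 56.1 gf 20.0 t 9.7
rot(first) [-0.0002  0.0003 -0.0019] shift mm in NEW tool axes [1.  0.4 9.3] in old axes [1.  0.4 9.3]
pred spool bot/mid/top [[313.8, 245.2], [315.3, 236.4], [316.8, 227.4]] tip/seat/foot pred [[311.9, 254.2], [308.8, 273.1], [305.2, 294.8]]
```

View pics/c5.png

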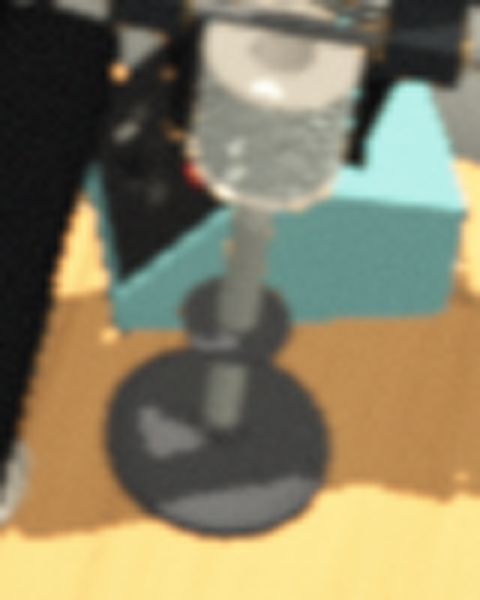

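The spool's top centre is at (317.5,228) against a predicted (316.8,227.4). The seat is at (309.3,273) against (308.8,273.1), so the spool and spindle line up in the side view. I'll descend, watching the force.

play_rows(moves=[{"fingers": 40,"x": 0,"y": 0,"z": 15,"rx": 0,"ry": 0,"rz": 0},{"fingers": 40,"x": 0,"y": 0,"z": 8,"rx": 0,"ry": 0,"rz": 0},{"fingers": 40,"x": 0,"y": 0,"z": 6,"rx": 0,"ry": 0,"rz": 0},{"fingers": 40,"x": 0,"y": 0,"z": 5,"rx": 0,"ry": 0,"rz": 0},{"fingers": 40,"x": 0,"y": 0,"z": 0,"rx": 0,"ry": 0,"rz": 0}])

```text
clock: 10.3
eef_pos: [0.4275, -0.1404, 0.1244]
orientation: [-3.002, -0.925, 0.001]
force: [-0.4, 0.1, -2.1]
opening: 0.0566
gripper_force: 20.0
```

play_rows(moves=[{"fingers": 40,"x": 0,"y": 0,"z": 5,"rx": 0,"ry": 0,"rz": 0},{"fingers": 40,"x": 0,"y": 0,"z": 5,"rx": 0,"ry": 0,"rz": 0},{"fingers": 40,"x": 0,"y": 0,"z": 5,"rx": 0,"ry": 0,"rz": 0},{"fingers": 40,"x": 0,"y": 0,"z": 0,"rx": 0,"ry": 0,"rz": 0}])

```text
clock: 10.7
eef_pos: [0.4271, -0.1402, 0.1088]
orientation: [-3.001, -0.925, 0.002]
force: [-0.2, -0.2, -3.0]
opening: 0.0563
gripper_force: 20.0
```

Bottom at about 0.130 with no contact force, so the spindle is in the bore.

play_rows(moves=[{"fingers": 40,"x": 0,"y": 0,"z": 8,"rx": 0,"ry": 0,"rz": 0},{"fingers": 40,"x": 0,"y": 0,"z": 8,"rx": 0,"ry": 0,"rz": 0},{"fingers": 40,"x": 0,"y": 0,"z": 8,"rx": 0,"ry": 0,"rz": 0},{"fingers": 40,"x": 0,"y": 0,"z": 8,"rx": 0,"ry": 0,"rz": 0},{"fingers": 40,"x": 0,"y": 0,"z": 6,"rx": 0,"ry": 0,"rz": 0},{"fingers": 40,"x": 0,"y": 0,"z": 0,"rx": 0,"ry": 0,"rz": 0}])

```text
clock: 11.3
eef_pos: [0.4269, -0.1401, 0.0706]
orientation: [-3.001, -0.925, 0.003]
force: [-0.8, 0.1, -2.4]
opening: 0.0563
gripper_force: 20.0
```

play_rows(moves=[{"fingers": 40,"x": 0,"y": 0,"z": 3,"rx": 0,"ry": 0,"rz": 0},{"fingers": 40,"x": 0,"y": 0,"z": 2,"rx": 0,"ry": 0,"rz": 0},{"fingers": 40,"x": 0,"y": 0,"z": 1,"rx": 0,"ry": 0,"rz": 0},{"fingers": 40,"x": 0,"y": 0,"z": 0,"rx": 0,"ry": 0,"rz": 0}])

```text
clock: 11.7
eef_pos: [0.4279, -0.1406, 0.0659]
orientation: [3.002, 0.925, 0.0]
force: [0.3, 0.1, -2.1]
opening: 0.0566
gripper_force: 20.0
```

play_rows(moves=[{"fingers": 40,"x": 0,"y": 0,"z": 1,"rx": 0,"ry": 0,"rz": 0},{"fingers": 40,"x": 0,"y": 0,"z": 1,"rx": 0,"ry": 0,"rz": 0},{"fingers": 40,"x": 0,"y": 0,"z": 1,"rx": 0,"ry": 0,"rz": 0},{"fingers": 40,"x": 0,"y": 0,"z": 0,"rx": 0,"ry": 0,"rz": 0}])

```text
clock: 12.1
eef_pos: [0.4281, -0.1407, 0.0657]
orientation: [3.002, 0.926, -0.0]
force: [-10.2, 4.5, 21.1]
opening: 0.0565
gripper_force: 20.0
```

Seated, with 21 N of upward contact. I'll relieve the push, open and rise.

play_rows(moves=[{"fingers": 40,"x": 0,"y": 0,"z": -2,"rx": 0,"ry": 0,"rz": 0},{"fingers": 80,"x": 0,"y": 0,"z": 0,"rx": 0,"ry": 0,"rz": 0},{"fingers": 80,"x": 0,"y": 0,"z": 0,"rx": 0,"ry": 0,"rz": 0},{"fingers": 80,"x": 0,"y": 0,"z": 0,"rx": 0,"ry": 0,"rz": 0},{"fingers": 80,"x": 0,"y": 0,"z": 0,"rx": 0,"ry": 0,"rz": 0},{"fingers": 80,"x": 0,"y": 0,"z": -20,"rx": 0,"ry": 0,"rz": 0},{"fingers": 80,"x": 0,"y": 0,"z": -30,"rx": 0,"ry": 0,"rz": 0},{"fingers": 80,"x": 0,"y": 0,"z": -35,"rx": 0,"ry": 0,"rz": 0},{"fingers": 80,"x": 0,"y": 0,"z": -35,"rx": 0,"ry": 0,"rz": 0},{"fingers": 80,"x": 0,"y": 0,"z": -40,"rx": 0,"ry": 0,"rz": 0}])

```text
clock: 13.1
eef_pos: [0.4271, -0.1402, 0.2254]
orientation: [-3.001, -0.925, 0.002]
force: [0.1, -0.3, 0.1]
opening: 0.0802
gripper_force: 0.0
```

```bash
python3 -c "
from h import *
print(arm.get_obs()['joints'].round(2),arm.get_obs()['force'])
a=arm.capture('side');cv2.imwrite('pics/s6.png',a)
polar([.36,.25,.264],XA+np.pi/2-np.pi,14)
# spool check: white top
ms=(a.min(2)>150).astype(np.uint8);ms[:225]=0;ms[275:]=0;ms[:,:295]=0;ms[:,335:]=0
print('white',cv2.connectedComponentsWithStats(ms)[2:],'pred top',proj('side',[[.4285,-.14,.141],[.4285,-.14,.152]]))
b=cv2.imread('pics/top0.png');m=(b.max(2)<60).astype(np.uint8)
s0=cv2.imread('pics/side0.png')
x=a
cv2.imwrite('pics/c6.png',cv2.resize(a[225:315,260:350],None,fx=5,fy=5,interpolation=cv2.INTER_CUBIC))
"
```

```text
[-0.49 -0.24  1.91 -0.    1.47  0.48] [ 0.13644488 -0.30124357  0.08881876]
now [ 0.43064055 -0.14196628  0.23344293] yaw -0.9729386667595752 drz per row -0.008795459360839157
[22.5, -19.7, -2.2]
[21.3, -20.9, -2.2]
[20.0, -22.1, -2.2]
[18.7, -23.1, -2.2]
[17.3, -24.1, -2.2]
[15.8, -25.0, -2.2]
[14.3, -25.8, -2.2]
[12.8, -26.5, -2.2]
[11.2, -27.1, -2.2]
[9.6, -27.7, -2.2]
[8.0, -28.1, -2.2]
[6.4, -28.5, -2.2]
[4.7, -28.7, -2.2]
[3.1, -28.9, -2.2]
white (array([[     0,      0,    512,    384, 195524],
       [   298,    225,     37,     50,   1065],
       [   318,    268,      4,      7,     19]], dtype=int32), array([[255.15365889, 191.19875821],
       [317.93802817, 245.38122066],
       [319.78947368, 271.31578947]])) pred top [[311.35892278 257.44857532]
 [311.88685891 254.24100864]]
```

View pics/c6.png

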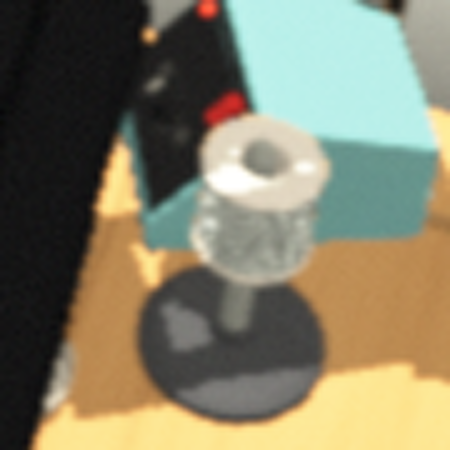

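The spool is fully seated, with the spindle tip visible in the bore at about (313,256). Next is the cover bar.

play_rows(moves=[{"fingers": 40,"x": 22,"y": -20,"z": -5,"rx": 0,"ry": 0,"rz": -0.01},{"fingers": 40,"x": 21,"y": -21,"z": -5,"rx": 0,"ry": 0,"rz": -0.01},{"fingers": 40,"x": 20,"y": -22,"z": -5,"rx": 0,"ry": 0,"rz": -0.01},{"fingers": 40,"x": 19,"y": -23,"z": -5,"rx": 0,"ry": 0,"rz": -0.01},{"fingers": 40,"x": 17,"y": -24,"z": -5,"rx": 0,"ry": 0,"rz": -0.01},{"fingers": 40,"x": 16,"y": -25,"z": -5,"rx": 0,"ry": 0,"rz": -0.01},{"fingers": 40,"x": 14,"y": -26,"z": 0,"rx": 0,"ry": 0,"rz": -0.01}])

```text
clock: 13.85
eef_pos: [0.438, 0.0663, 0.2554]
orientation: [2.968, 1.03, 0.002]
force: [0.3, -0.1, -0.8]
opening: 0.0411
gripper_force: 0.0
```

play_rows(moves=[{"fingers": 40,"x": 13,"y": -26,"z": 0,"rx": 0,"ry": 0,"rz": -0.01},{"fingers": 40,"x": 11,"y": -27,"z": 0,"rx": 0,"ry": 0,"rz": -0.01},{"fingers": 40,"x": 10,"y": -28,"z": 0,"rx": 0,"ry": 0,"rz": -0.01},{"fingers": 40,"x": 8,"y": -28,"z": 0,"rx": 0,"ry": 0,"rz": -0.01},{"fingers": 40,"x": 6,"y": -28,"z": 0,"rx": 0,"ry": 0,"rz": -0.01},{"fingers": 40,"x": 5,"y": -29,"z": 0,"rx": 0,"ry": 0,"rz": 0},{"fingers": 40,"x": 3,"y": -29,"z": 0,"rx": 0,"ry": 0,"rz": 0},{"fingers": 40,"x": 0,"y": 0,"z": 0,"rx": 0,"ry": 0,"rz": 0}])

```text
clock: 14.65
eef_pos: [0.354, 0.2523, 0.2546]
orientation: [-2.938, -1.108, 0.001]
force: [0.0, -0.5, 0.6]
opening: 0.0401
gripper_force: 0.0
```

```bash
python3 -c "
from h import *
b=onz('top',(134.3,185.8),.194);print(b)
d=np.array([np.cos(np.radians(48.8)),np.sin(np.radians(48.8))])*10
q=onz('top',np.array([134.3,185.8])-d,.194)-onz('top',np.array([134.3,185.8])+d,.194);print(np.arctan2(q[1],q[0]),XA)
plan([b[0],b[1],.26],down(XA-np.pi/2))"
```

```text
[0.52072529 0.4443198  0.194     ]
0.7195873672004952 0.7209940910870697
now [0.354  0.2523 0.2546] force [ 0.  -0.5  0.6] open 40.1 gf 0.0 t 14.7
rot(first) [-0.0012 -0.      0.0005] shift mm in NEW tool axes [252.  -34.2  -5.4] in old axes [252.  -34.   -5.4]
```

play_rows(moves=[{"fingers": 40,"x": 32,"y": -4,"z": 0,"rx": 0,"ry": 0,"rz": 0},{"fingers": 40,"x": 32,"y": -4,"z": 0,"rx": 0,"ry": 0,"rz": 0},{"fingers": 40,"x": 32,"y": -4,"z": 0,"rx": 0,"ry": 0,"rz": 0},{"fingers": 40,"x": 32,"y": -4,"z": 0,"rx": 0,"ry": 0,"rz": 0},{"fingers": 40,"x": 32,"y": -4,"z": 0,"rx": 0,"ry": 0,"rz": 0},{"fingers": 40,"x": 32,"y": -4,"z": 0,"rx": 0,"ry": 0,"rz": 0},{"fingers": 40,"x": 30,"y": -5,"z": 0,"rx": 0,"ry": 0,"rz": 0},{"fingers": 40,"x": 30,"y": -5,"z": 20,"rx": 0,"ry": 0,"rz": 0},{"fingers": 40,"x": 0,"y": 0,"z": 20,"rx": 0,"ry": 0,"rz": 0},{"fingers": 40,"x": 0,"y": 0,"z": 0,"rx": 0,"ry": 0,"rz": 0}])

```text
clock: 15.65
eef_pos: [0.522, 0.4398, 0.2093]
orientation: [2.939, 1.102, -0.013]
force: [-0.5, -0.3, -0.9]
opening: 0.0401
gripper_force: 0.0
```

```bash
python3 -c "
from h import *
plan([.5205,.444,.144],down(XA-np.pi/2))
a=arm.capture('side');cv2.imwrite('pics/s7.png',a);cv2.imwrite('pics/c7.png',cv2.resize(a[75:165,150:250],None,fx=6,fy=6,interpolation=cv2.INTER_CUBIC))"
```

```text
now [0.522  0.4398 0.2093] force [-0.5 -0.3 -0.9] open 40.1 gf 0.0 t 15.7
rot(first) [-0.0008  0.0084 -0.0034] shift mm in NEW tool axes [ 1.6 -4.1 65.3] in old axes [ 2.1 -4.1 65.3]
```

View pics/c7.png

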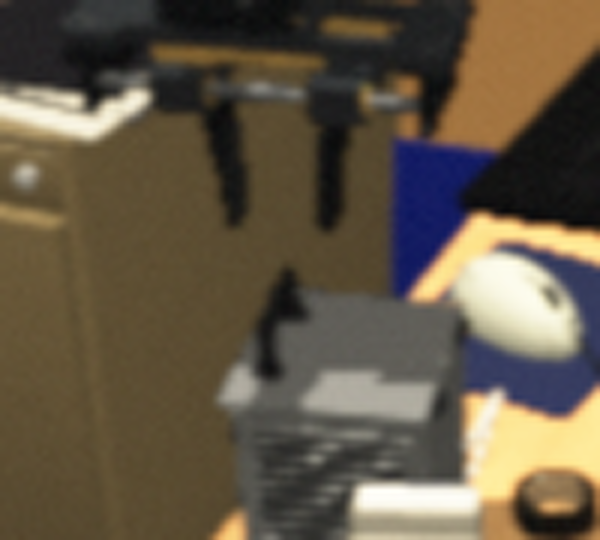

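The side view shows the fingers at (189,112) and (205,112), straddling the bar at about (197,128). I'll descend.

play_rows(moves=[{"fingers": 40,"x": 1,"y": 0,"z": 20,"rx": 0,"ry": 0,"rz": 0},{"fingers": 40,"x": 0,"y": 0,"z": 20,"rx": 0,"ry": 0,"rz": 0},{"fingers": 40,"x": 0,"y": 0,"z": 12,"rx": 0,"ry": 0,"rz": 0},{"fingers": 40,"x": 0,"y": 0,"z": 10,"rx": 0,"ry": 0,"rz": 0},{"fingers": 40,"x": 0,"y": 0,"z": 0,"rx": 0,"ry": 0,"rz": 0},{"fingers": 40,"x": 0,"y": 0,"z": 0,"rx": 0,"ry": 0,"rz": 0}])

```text
clock: 16.3
eef_pos: [0.5243, 0.4423, 0.1538]
orientation: [-2.941, -1.103, -0.002]
force: [0.6, 0.0, 0.7]
opening: 0.0398
gripper_force: 0.0
```

```bash
python3 -c "
from h import *
plan([.5205,.444,.144],down(XA-np.pi/2))"
```

```text
now [0.5243 0.4423 0.1538] force [0.6 0.  0.7] open 39.8 gf 0.0 t 16.3
rot(first) [ 0.0002 -0.0011 -0.0033] shift mm in NEW tool axes [-1.7 -3.8  9.8] in old axes [-1.7 -3.8  9.8]
```

play_rows(moves=[{"fingers": 40,"x": -1,"y": -3,"z": 8,"rx": 0,"ry": 0,"rz": 0},{"fingers": 5,"x": 0,"y": 0,"z": 0,"rx": 0,"ry": 0,"rz": 0},{"fingers": 5,"x": 0,"y": 0,"z": 0,"rx": 0,"ry": 0,"rz": 0},{"fingers": 5,"x": 0,"y": 0,"z": 0,"rx": 0,"ry": 0,"rz": 0},{"fingers": 5,"x": 0,"y": 0,"z": 0,"rx": 0,"ry": 0,"rz": 0},{"fingers": 5,"x": 0,"y": 0,"z": 0,"rx": 0,"ry": 0,"rz": 0},{"fingers": 5,"x": 0,"y": 0,"z": 0,"rx": 0,"ry": 0,"rz": 0},{"fingers": 5,"x": 0,"y": 0,"z": 0,"rx": 0,"ry": 0,"rz": 0}], newtons=10)

```text
clock: 17.1
eef_pos: [0.5194, 0.4463, 0.1462]
orientation: [-2.937, -1.104, 0.001]
force: [-6.8, 4.8, 4.4]
opening: 0.0096
gripper_force: 10.0
```

```bash
python3 -c "
from h import *
o=arm.get_obs();print(o['force'],o['opening'],o['gripper_force'],o['eef_pos'])
R=.0955;f0=np.arctan2(32,90);th=np.linspace(0,1.62,13);y=R*np.cos(f0+th);z=R*np.sin(f0+th)
print('rows tool y,z',np.c_[-np.diff(y)*1e3,-np.diff(z)*1e3].round(1).tolist())"
```

```text
[-6.77956432  4.83784289  4.38446087] 0.00961251817062369 10.004561394453049 [0.51939585 0.44632965 0.14618032]
rows tool y,z [[5.1, -11.8], [6.7, -11.0], [8.1, -10.0], [9.4, -8.8], [10.5, -7.5], [11.4, -6.0], [12.1, -4.4], [12.6, -2.8], [12.8, -1.1], [12.9, 0.7], [12.7, 2.4], [12.2, 4.1]]
```

play_rows(moves=[{"fingers": 5,"x": 0,"y": 3,"z": -12,"rx": 0,"ry": 0,"rz": 0},{"fingers": 5,"x": 0,"y": 6.7,"z": -11,"rx": 0,"ry": 0,"rz": 0},{"fingers": 5,"x": 0,"y": 8,"z": -10,"rx": 0,"ry": 0,"rz": 0},{"fingers": 5,"x": 0,"y": 0,"z": 0,"rx": 0,"ry": 0,"rz": 0}])

```text
clock: 17.5
eef_pos: [0.5323, 0.4317, 0.1806]
orientation: [-2.939, -1.103, -0.001]
force: [-8.0, 2.4, 7.5]
opening: 0.0096
gripper_force: 10.0
```

play_rows(moves=[{"fingers": 5,"x": 0,"y": 9.4,"z": -9,"rx": 0,"ry": 0,"rz": 0},{"fingers": 5,"x": 0,"y": 10.5,"z": -7.5,"rx": 0,"ry": 0,"rz": 0},{"fingers": 5,"x": 0,"y": 11.4,"z": -6,"rx": 0,"ry": 0,"rz": 0},{"fingers": 5,"x": 0,"y": 12,"z": -4.5,"rx": 0,"ry": 0,"rz": 0},{"fingers": 5,"x": 0,"y": 0,"z": 0,"rx": 0,"ry": 0,"rz": 0}])

```text
clock: 18.0
eef_pos: [0.5623, 0.3977, 0.2081]
orientation: [-2.941, -1.102, -0.005]
force: [-5.0, -0.5, 10.7]
opening: 0.0093
gripper_force: 10.0
```

play_rows(moves=[{"fingers": 5,"x": 0,"y": 12.6,"z": -4.5,"rx": 0,"ry": 0,"rz": 0},{"fingers": 5,"x": 0,"y": 12.8,"z": -1.5,"rx": 0,"ry": 0,"rz": 0},{"fingers": 5,"x": 0,"y": 12.9,"z": 0,"rx": 0,"ry": 0,"rz": 0},{"fingers": 5,"x": 0,"y": 0,"z": 0,"rx": 0,"ry": 0,"rz": 0}])

```text
clock: 18.4
eef_pos: [0.5888, 0.3672, 0.2109]
orientation: [2.942, 1.1, 0.003]
force: [2.9, 1.3, 2.2]
opening: 0.0093
gripper_force: 10.0
```

play_rows(moves=[{"fingers": 5,"x": 0,"y": 12.7,"z": 2,"rx": 0,"ry": 0,"rz": 0},{"fingers": 5,"x": 0,"y": 12.2,"z": 3.5,"rx": 0,"ry": 0,"rz": 0},{"fingers": 5,"x": 0,"y": 0,"z": 0,"rx": 0,"ry": 0,"rz": 0},{"fingers": 14,"x": 0,"y": 0,"z": 0,"rx": 0,"ry": 0,"rz": 0},{"fingers": 15,"x": 0,"y": 0,"z": 0,"rx": 0,"ry": 0,"rz": 0},{"fingers": 15,"x": 0,"y": 0,"z": 0,"rx": 0,"ry": 0,"rz": 0}])

```text
clock: 19.0
eef_pos: [0.6022, 0.35, 0.205]
orientation: [2.941, 1.104, -0.002]
force: [-0.7, -0.4, 0.6]
opening: 0.0148
gripper_force: 0.0
```

play_rows(moves=[{"fingers": 15,"x": 0,"y": 0,"z": -8,"rx": 0,"ry": 0,"rz": 0},{"fingers": 15,"x": 0,"y": 0,"z": -10,"rx": 0,"ry": 0,"rz": 0},{"fingers": 15,"x": 0,"y": 0,"z": -15,"rx": 0,"ry": 0,"rz": 0},{"fingers": 15,"x": 0,"y": 0,"z": -25,"rx": 0,"ry": 0,"rz": 0},{"fingers": 15,"x": 0,"y": 0,"z": -30,"rx": 0,"ry": 0,"rz": 0},{"fingers": 15,"x": 0,"y": 0,"z": -30,"rx": 0,"ry": 0,"rz": 0},{"fingers": 15,"x": 0,"y": 0,"z": 0,"rx": 0,"ry": 0,"rz": 0}])

```text
clock: 19.7
eef_pos: [0.605, 0.3513, 0.3319]
orientation: [-2.941, -1.103, -0.018]
force: [0.1, 0.3, 1.6]
opening: 0.0153
gripper_force: 0.0
```

```bash
python3 -c "
from h import *
print(arm.get_obs()['force'],arm.get_obs()['joints'].round(2))
a=arm.capture('side');b=arm.capture('top');cv2.imwrite('pics/s8.png',a);cv2.imwrite('pics/t8.png',b)
f=lambda im,x,y:cv2.resize(im[y:y+100,x:x+80],None,fx=5,fy=5,interpolation=cv2.INTER_CUBIC)
cv2.imwrite('pics/c8.png',np.hstack([f(a,170,80),f(b,105,120)]))
plan([.545,.417,.330],down(XA))"
```

```text
[0.09778966 0.29152872 1.62637451] [0.41 0.35 1.11 0.   1.67 1.27]
now [0.6035 0.3506 0.326 ] force [-0.4  1.2 -0.9] open 15.1 gf 0.0 t 19.8
rot(first) [ 0.004  -0.0021 -1.5739] shift mm in NEW tool axes [88.5 -0.1 -4. ] in old axes [ -0.3 -88.5  -4.1]
```

View pics/c8.png

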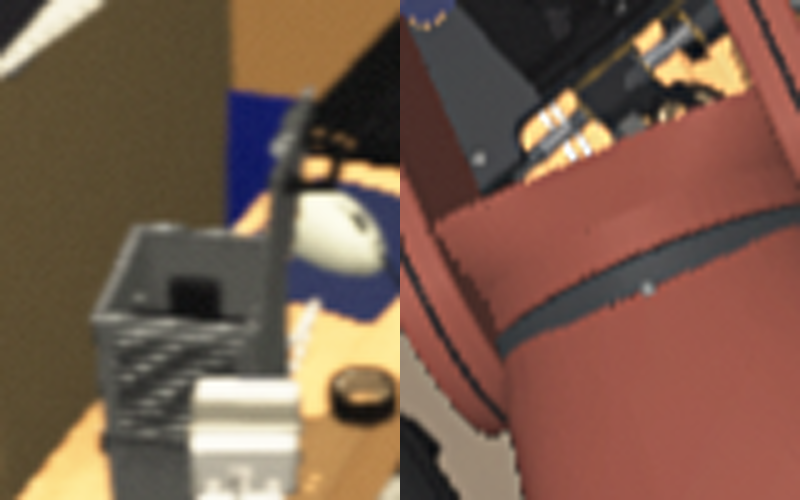

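The cover stands upright at about (228,120) in the side view, and the fin is visible in the well at about (209,139). That was my last picture to view; I've gone one over the limit of ten, so the rest is done from numbers.

play_rows(moves=[{"fingers": 40,"x": 0,"y": -30,"z": -4,"rx": 0,"ry": 0,"rz": 0},{"fingers": 40,"x": 0,"y": -30,"z": 0,"rx": 0,"ry": 0,"rz": 0},{"fingers": 40,"x": 0,"y": -28,"z": 0,"rx": 0,"ry": 0,"rz": 0},{"fingers": 40,"x": 0,"y": 0,"z": 0,"rx": 0,"ry": 0,"rz": -0.131},{"fingers": 40,"x": 0,"y": 0,"z": 0,"rx": 0,"ry": 0,"rz": -0.131},{"fingers": 40,"x": 0,"y": 0,"z": 0,"rx": 0,"ry": 0,"rz": -0.131},{"fingers": 40,"x": 0,"y": 0,"z": 0,"rx": 0,"ry": 0,"rz": -0.131},{"fingers": 40,"x": 0,"y": 0,"z": 0,"rx": 0,"ry": 0,"rz": -0.131},{"fingers": 40,"x": 0,"y": 0,"z": 0,"rx": 0,"ry": 0,"rz": -0.131}])

```text
clock: 20.7
eef_pos: [0.5443, 0.4162, 0.3257]
orientation: [-2.288, -2.152, 0.004]
force: [-0.4, 0.4, -1.0]
opening: 0.04
gripper_force: 0.0
```

play_rows(moves=[{"fingers": 40,"x": 0,"y": 0,"z": 0,"rx": 0,"ry": 0,"rz": -0.131},{"fingers": 40,"x": 0,"y": 0,"z": 0,"rx": 0,"ry": 0,"rz": -0.131},{"fingers": 40,"x": 0,"y": 0,"z": 0,"rx": 0,"ry": 0,"rz": -0.131},{"fingers": 40,"x": 0,"y": 0,"z": 0,"rx": 0,"ry": 0,"rz": -0.131},{"fingers": 40,"x": 0,"y": 0,"z": 0,"rx": 0,"ry": 0,"rz": -0.131},{"fingers": 40,"x": 0,"y": 0,"z": 0,"rx": 0,"ry": 0,"rz": -0.131},{"fingers": 40,"x": 0,"y": 0,"z": 0,"rx": 0,"ry": 0,"rz": 0},{"fingers": 40,"x": 0,"y": 0,"z": 0,"rx": 0,"ry": 0,"rz": 0}])

```text
clock: 21.5
eef_pos: [0.5446, 0.4163, 0.3263]
orientation: [-1.302, -2.858, 0.002]
force: [-0.9, 0.3, -0.2]
opening: 0.04
gripper_force: 0.0
```

```bash
python3 -c "
from h import *
a=cv2.imread('pics/s8.png');m=(a.max(2)<45).astype(np.uint8);m[:132]=0;m[146:]=0;m[:,:200]=0;m[:,218:]=0
n,l,st,ce=cv2.connectedComponentsWithStats(m);i=1+np.argmax(st[1:,4]);print(st[i],ce[i])
for r in range(134,146): 
  c=np.where(m[r])[0];print(r,(c.min(),c.max()) if len(c) else None,end=' ')
x=np.array([.751,.66,0]);y=np.array([-.66,.751,0]);c=np.array([.545,.4165,.156])
print();print(proj('side',[c+s*.006*x+t*.017*y for s in(-1,1) for t in(-1,1)]).round(1).tolist())
print('d/dx,dy per 5mm',(proj('side',c+.005*x)-proj('side',c)),(proj('side',c+.005*y)-proj('side',c)))
plan([.545,.4165,.09],down(XA))"
```

```text
[203 136  12   8  74] [208.55405405 139.56756757]
134 None 135 None 136 (np.int64(205), np.int64(211)) 137 (np.int64(204), np.int64(212)) 138 (np.int64(204), np.int64(213)) 139 (np.int64(204), np.int64(213)) 140 (np.int64(204), np.int64(213)) 141 (np.int64(204), np.int64(213)) 142 (np.int64(203), np.int64(213)) 143 (np.int64(208), np.int64(214)) 144 None 145 None 
[[213.2, 137.7], [202.8, 136.7], [214.0, 135.7], [203.6, 134.8]]
d/dx,dy per 5mm [[ 0.3294246  -0.81651742]] [[-1.53077584 -0.13683744]]
now [0.5446 0.4163 0.3263] force [-0.9  0.3 -0.2] open 40.0 gf 0.0 t 21.5
rot(first) [-0.0016 -0.0003 -0.0055] shift mm in NEW tool axes [-1.000e-01  4.000e-01  2.363e+02] in old axes [-2.000e-01  8.000e-01  2.363e+02]
```

The fin's measured outline (columns 203–214, top row 136) matches the prediction. I'll descend over it.

play_rows(moves=[{"fingers": 40,"x": 0,"y": 0,"z": 30,"rx": 0,"ry": 0,"rz": 0},{"fingers": 40,"x": 0,"y": 0,"z": 35,"rx": 0,"ry": 0,"rz": 0},{"fingers": 40,"x": 0,"y": 0,"z": 35,"rx": 0,"ry": 0,"rz": 0},{"fingers": 40,"x": 0,"y": 0,"z": 30,"rx": 0,"ry": 0,"rz": 0},{"fingers": 40,"x": 0,"y": 0,"z": 25,"rx": 0,"ry": 0,"rz": 0},{"fingers": 40,"x": 0,"y": 0,"z": 15,"rx": 0,"ry": 0,"rz": 0},{"fingers": 40,"x": 0,"y": 0,"z": 0,"rx": 0,"ry": 0,"rz": 0}])

```text
clock: 22.2
eef_pos: [0.5433, 0.4155, 0.1541]
orientation: [-1.299, -2.857, 0.007]
force: [-0.4, -0.1, -1.4]
opening: 0.0402
gripper_force: 0.0
```

play_rows(moves=[{"fingers": 40,"x": 0,"y": 0,"z": 12,"rx": 0,"ry": 0,"rz": 0},{"fingers": 40,"x": 0,"y": 0,"z": 12,"rx": 0,"ry": 0,"rz": 0},{"fingers": 40,"x": 0,"y": 0,"z": 10,"rx": 0,"ry": 0,"rz": 0},{"fingers": 40,"x": 0,"y": 0,"z": 0,"rx": 0,"ry": 0,"rz": 0}])

```text
clock: 22.6
eef_pos: [0.5439, 0.4159, 0.1213]
orientation: [-1.297, -2.859, 0.004]
force: [-0.9, -0.0, 0.2]
opening: 0.0398
gripper_force: 0.0
```

```bash
python3 -c "
from h import *
plan([.545,.4165,.094],down(XA))"
```

```text
now [0.5439 0.4159 0.1213] force [-0.9 -0.   0.2] open 39.8 gf 0.0 t 22.6
rot(first) [-0.003  -0.0006 -0.0022] shift mm in NEW tool axes [-0.2  1.2 27.3] in old axes [-0.3  1.3 27.3]
```

play_rows(moves=[{"fingers": 40,"x": 0,"y": 1,"z": 10,"rx": 0,"ry": 0,"rz": 0},{"fingers": 40,"x": 0,"y": 0,"z": 8,"rx": 0,"ry": 0,"rz": 0},{"fingers": 40,"x": 0,"y": 0,"z": 5,"rx": 0,"ry": 0,"rz": 0},{"fingers": 40,"x": 0,"y": 0,"z": 0,"rx": 0,"ry": 0,"rz": 0},{"fingers": 40,"x": 0,"y": 0,"z": 0,"rx": 0,"ry": 0,"rz": 0}])

```text
clock: 23.1
eef_pos: [0.5457, 0.4172, 0.1003]
orientation: [-1.298, -2.861, 0.0]
force: [0.3, -0.7, 0.1]
opening: 0.04
gripper_force: 0.0
```

play_rows(moves=[{"fingers": 4,"x": 0,"y": 0,"z": 0,"rx": 0,"ry": 0,"rz": 0},{"fingers": 4,"x": 0,"y": 0,"z": 0,"rx": 0,"ry": 0,"rz": 0},{"fingers": 4,"x": 0,"y": 0,"z": 0,"rx": 0,"ry": 0,"rz": 0},{"fingers": 4,"x": 0,"y": 0,"z": 0,"rx": 0,"ry": 0,"rz": 0},{"fingers": 4,"x": 0,"y": 0,"z": 0,"rx": 0,"ry": 0,"rz": 0},{"fingers": 4,"x": 0,"y": 0,"z": 0,"rx": 0,"ry": 0,"rz": 0}], newtons=10)

```text
clock: 23.7
eef_pos: [0.5481, 0.4192, 0.1015]
orientation: [1.297, 2.858, 0.01]
force: [7.1, 6.0, -4.4]
opening: 0.0128
gripper_force: 9.8
```

play_rows(moves=[{"fingers": 4,"x": 0,"y": 3,"z": 0,"rx": 0,"ry": 0,"rz": 0},{"fingers": 4,"x": 0,"y": 0,"z": 0,"rx": 0,"ry": 0,"rz": 0},{"fingers": 4,"x": 0,"y": 0,"z": 0,"rx": 0,"ry": 0,"rz": 0}], newtons=30)

```text
clock: 24.0
eef_pos: [0.5494, 0.4202, 0.1012]
orientation: [1.297, 2.859, 0.006]
force: [4.7, 3.0, 0.0]
opening: 0.0121
gripper_force: 29.8
```

play_rows(moves=[{"fingers": 4,"x": 0,"y": 2,"z": -3,"rx": 0,"ry": 0,"rz": 0},{"fingers": 4,"x": 0,"y": 0,"z": -4,"rx": 0,"ry": 0,"rz": 0},{"fingers": 4,"x": 0,"y": 0,"z": -5,"rx": 0,"ry": 0,"rz": 0},{"fingers": 4,"x": 0,"y": 0,"z": 0,"rx": 0,"ry": 0,"rz": 0}])

```text
clock: 24.4
eef_pos: [0.5495, 0.4203, 0.1133]
orientation: [1.298, 2.861, -0.0]
force: [-0.1, 0.5, -2.1]
opening: 0.012
gripper_force: 29.9
```

play_rows(moves=[{"fingers": 4,"x": 0,"y": 0,"z": -10,"rx": 0,"ry": 0,"rz": 0},{"fingers": 4,"x": 0,"y": 0,"z": -12,"rx": 0,"ry": 0,"rz": 0},{"fingers": 4,"x": 0,"y": 0,"z": -12,"rx": 0,"ry": 0,"rz": 0},{"fingers": 4,"x": 0,"y": 0,"z": -12,"rx": 0,"ry": 0,"rz": 0},{"fingers": 4,"x": 0,"y": 0,"z": 0,"rx": 0,"ry": 0,"rz": 0}])

```text
clock: 24.9
eef_pos: [0.5507, 0.4211, 0.1618]
orientation: [1.297, 2.859, 0.005]
force: [-0.0, -0.8, -1.1]
opening: 0.0117
gripper_force: 29.9
```

play_rows(moves=[{"fingers": 4,"x": 0,"y": 0,"z": -12,"rx": 0,"ry": 0,"rz": 0},{"fingers": 4,"x": 0,"y": 0,"z": -12,"rx": 0,"ry": 0,"rz": 0},{"fingers": 4,"x": 0,"y": 0,"z": -15,"rx": 0,"ry": 0,"rz": 0},{"fingers": 4,"x": 0,"y": 0,"z": -15,"rx": 0,"ry": 0,"rz": 0},{"fingers": 4,"x": 0,"y": 0,"z": -15,"rx": 0,"ry": 0,"rz": 0},{"fingers": 4,"x": 0,"y": 0,"z": -15,"rx": 0,"ry": 0,"rz": 0},{"fingers": 4,"x": 0,"y": 0,"z": -10,"rx": 0,"ry": 0,"rz": 0},{"fingers": 4,"x": 0,"y": 0,"z": 0,"rx": 0,"ry": 0,"rz": 0},{"fingers": 4,"x": 0,"y": 0,"z": 0,"rx": 0,"ry": 0,"rz": 0},{"fingers": 4,"x": 0,"y": 0,"z": 0,"rx": 0,"ry": 0,"rz": 0}])

```text
clock: 25.9
eef_pos: [0.549, 0.4201, 0.251]
orientation: [-1.297, -2.86, 0.003]
force: [-0.3, 0.3, -1.1]
opening: 0.0117
gripper_force: 29.9
```

play_rows(moves=[{"fingers": 4,"x": 0,"y": 0,"z": 0,"rx": 0,"ry": 0,"rz": 0},{"fingers": 4,"x": 0,"y": 0,"z": 0,"rx": 0,"ry": 0,"rz": 0},{"fingers": 4,"x": 0,"y": 0,"z": 0,"rx": 0,"ry": 0,"rz": 0},{"fingers": 4,"x": 0,"y": 0,"z": 0,"rx": 0,"ry": 0,"rz": 0},{"fingers": 4,"x": 0,"y": 0,"z": 0,"rx": 0,"ry": 0,"rz": 0}])

```text
clock: 26.4
eef_pos: [0.5495, 0.4204, 0.2523]
orientation: [1.298, 2.861, 0.0]
force: [-0.4, -0.9, -0.7]
opening: 0.0119
gripper_force: 29.9
```

```bash
python3 -c "
from h import *
a=arm.capture('side');cv2.imwrite('pics/s9.png',a);o=arm.get_obs();print(o['eef_pos'],o['force'],o['opening'],o['gripper_force'],abs(o['qd']).max())
m=(a.max(2)<60).astype(np.uint8);m[:,:180]=0;m[:,226:]=0
for r in range(84,150,3):
  c=np.where(m[r])[0];print(r,(int(c.min()),int(c.max()),len(c)) if len(c) else None,end=' ')
x=np.array([.751,.66,0]);y=np.array([-.66,.751,0]);e=o['eef_pos'].copy();dz=e[2]-.1012
c=np.array([e[0],e[1],0])
print();print('pred plate low/high corners near face',proj('side',[c-.012*x+t*.045*y+[0,0,z+dz] for z in(.068,.124) for t in(-1,1)]).round(1).tolist())
# cover bar / spool unchanged?
b=cv2.imread('pics/s8.png');print('cover region diff',np.abs(a[95:140,222:232].astype(int)-b[95:140,222:232]).mean())"
```

```text
[0.54947053 0.42045588 0.25233763] [ 0.32604042 -0.1953633  -0.93287166] 0.011429472166842947 29.8872247338295 0.0018037435649350731
84 (187, 213, 27) 87 (187, 213, 27) 90 (202, 212, 11) 93 (201, 212, 12) 96 (201, 212, 12) 99 (200, 212, 13) 102 (192, 220, 29) 105 (192, 220, 29) 108 (192, 221, 30) 111 (193, 221, 29) 114 (193, 221, 29) 117 (193, 221, 29) 120 (207, 219, 13) 123 None 126 None 129 None 132 None 135 None 138 None 141 None 144 None 147 None 
pred plate low/high corners near face [[221.3, 121.0], [192.8, 118.6], [220.8, 104.6], [191.5, 102.2]]
cover region diff 5.597777777777778
```

The plate shows at columns 193–221 and rows 101–120, exactly where it should be about 15 cm up, upright and still. I'll hand it in.

```bash
python3 -c "
from rig import arm
print(arm.sign_off())"
```

```text
the job is handed in; nothing more can be done
None
```

The job is handed in; by my measurements the spool is seated on its stand, the cover is open to about 1.6 rad and the cassette is held upright and still about 6 cm above the rim, though I viewed 11 pictures against the limit of 10 and the sign-off gave no verdict.

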